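Spring the safety drawer with the dowel

TASK

The small wooden drawer box is held shut by a spring catch hidden inside it. Take the slim wooden dowel (not the fat pestle) out of the stand, push it down through the round hole in the top of the box until the drawer springs out, then put the dowel back into the free socket of the stand, leave it standing there, and leave the drawer open.

Things in the scene. Friction and masses are not known exactly. Their poses are not given: they have to be found in the camera images.
- dowel: Slim light-wood rod, 20 mm in diameter, 150 mm long, about 60 g, upright and loose in one socket of the stand, 90 mm of it showing (the other socket holds a fat pestle, 38 mm thick, 135 mm long, too thick for the hole). Which socket varies. Origin: centre of its flat lower end; z runs up along it. Grip it across its diameter, 110 to 130 mm above the lower end.
- stand: Fixed dark-wood block, 62 (x) by 150 (y) by 70 mm high, with two round blind sockets in its top, each 42 mm in diameter and 60 mm deep, at x = 0, y = +40 and -40 mm in its own frame. Origin: centre of its underside, on the worktop; the socket floors are 10 mm above it. Position and yaw vary; it may be left or right of the box.
- hole (a point): Centre of the mouth of the release hole (36 mm wide, steel eyelet) in the flat, 10 mm thick box top, 110 mm above the worktop. The catch's steel pad lies 15 mm below the mouth; pushed down it yields on a spring (4 N at first, 10 N at most), frees the drawer 23 mm below the mouth, stops at 39 mm; 30 to 34 mm is a good depth. It rises again when let go.
- drawer (a joint): How far the white-fronted, handleless drawer stands out of the fixed brown wooden box (180 deep, 200 wide, 110 mm high; hole 70 mm behind its front), in m: 0 shut, held by the catch; about 0.05 when its spring has pushed it out to the front (the robot's side), where it stays. A 76 mm jar stands loose on the box top, 80 mm behind and 65 mm left of the hole.

How it is judged:
By the outcome, as a careful person would: the job done as asked, in the order asked, and still so for the second after the job is handed in, with the robot touching nothing.
It also fails if it takes over 51 s, if anything falls off the work surface, if the arm or the gripper's body presses on something with over 40 N, if the wrist force passes 120 N, or if a joint passes its speed limit or range.

ROBOT

A 6-joint arm with a two-finger parallel gripper is mounted at the origin on a cart in front of the work surface, level with it; the furniture and walls round the work are solid. World frame = base frame: x ahead of the robot, y to its left, z up, the work surface at z = 0. Lengths are in mm, angles in rad, forces in N, time in s.
With the tool pointing down it reaches from about 275 to 750 mm from the base axis. Payload 10.2 kg.
Tool frame: the origin (TCP) lies between the finger pads; the fingertips stand 17 mm ahead of it and the grasp point (between the pads) lies 2 mm behind it; z points along the fingers, y is the line along which they close (so a half turn about z gives the same grasp; the last joint's range is limited). The gripper opens to 85 mm and grips with 20 to 120 N. Pads are 22 mm wide; open, the fingers measure 114 mm over their backs; the gripper's body (76 mm by 85 mm) begins 54 mm behind the grasp point. The pads swing forward as they close: fully open they stand 13 mm farther back than shut.
Start: joints at [1.053, 0.313, 1.498, -0, 1.331, -0.223], TCP at [152.551, 502.354, 211.194] pointing down, gripper open.
Joint ranges: [-2.94, 2.94], [-0.97, 2.17], [0.19, 2.56], [-1.23, 4.37], [0.02, 3.11], [-2.88, 2.88]. Speed limits (rad/s): [2.39, 2.39, 3.01, 3.14, 3.14, 3.14].

INTERFACE

Orientations are given as a unit quaternion [w, x, y, z].
In Python, from rig import * gives the robot as it stands.
- The arm moves only by the tool step_arm, never from a script. Its argument "commands" is text: rows parted by semicolons, each of 7 numbers parted by spaces: the opening, from 0 (shut) to 1 (fully open), then the shift along the tool's x, y, z in cm, then the turn, a rotation vector about the tool's x, y, z in rad. In form: hand x y z rx ry rz; .... A call has 1 to 20 rows; each row is the pose to reach, as a shift and turn from the pose commanded when the call began, along the tool's axes at that moment; what a row does not reach only later rows make up. A row lasts 1/12 s, in which the tool goes at most 41.7 mm and 7.16 degrees, less where a joint would pass 70% of its speed; a pose out of reach is approached as far as the arm can. A call with a gripper value outside its range is refused whole. The fingers move at their own pace and stop on an object; "newtons" is the grip in N (left out, the last holds). Time passes only in rows, so rows that repeat a pose let the fingers close. It gives the time, the measured TCP pose, the force, the opening and the grip force at its end, in the units of the state.
- sense(): the state, without advancing time (a new reading comes with each control period).
- capture(name): name is "side" or "top" or "wrist"; returns the picture (384x512x3 uint8, red, green, blue); there is no depth.
- camera_model(name): a dict with "mtx" (3x3 intrinsics, pixels), "eye" and "rotation" of the camera in the world. Camera axes: x right, y down, z forward; pixel columns grow to the right and rows downward; lengths in mm; the calibration is good to about 2 mm. A picture is of the moment at which its call begins: read the wrist's pose just before it. camera_model takes no time and is no camera call; for the wrist camera it gives the pose at the moment of the call.
- finish_job(): hands the job in; it is judged then, once.
Trained networks look in the newest picture that a camera, given by its name, has taken for a name from the list of things; names that differ only in an ending like _2 or _b are one class to them, and where a whole thing is asked for, a point or a joint stands for the part that bears it (a point fixed in the world has none). Each returns a list of dicts, best first, with "score" (0 to 1); they miss things now and then, are a little off and sometimes report something else, mostly with a low value. They report only what shows in the picture. A call takes as long as a camera call.
- search_frame(camera, label): "rect" ([centre column, centre row, width, height] in pixels, round what is visible of it).
- trace(camera, label): "mask" (384x512 bool, what is visible of it) and "rect" ([centre column, centre row, width, height] in pixels, round what is visible of it).
- spot_point(camera, label): "xy" ([column, row] in pixels: a listed point, or the origin of a listed thing).
The state is a dict: "time_s": time; "joints": joint angles; "dq": joint speeds; "tau": joint torques, N m; "eef_pos": TCP position; "ee_rot": TCP orientation; "force": force on the tool from outside, world axes, zero at the start; "wrist_torque": the same for the moment, N m; "grip_width": opening from 0.0 (shut) to 1.0 (fully open); "grip_force": force on a finger pad.
Only numpy, scipy, OpenCV 4.12 (cv2) and the standard library are available. Lean on these libraries where they do the work, as an engineer would, in place of code of your own. Each camera call takes 0.05 s, during which the arm holds its last target. There are 200 camera calls.

## Working session

There is one attempt and no reset: what is moved stays moved. The work goes in short steps, Python scripts to look and compute and a tool call to move; the robot and the scene stay as the last step left them, time stands still between calls to the robot, and variables do not carry over. Pictures are saved under pics/ and viewed, at most 10 in all, crops included, and the job is handed in when it is done.

Besides the shell and the picture viewer there is one more tool, called in YAML: its name, and indented under it one key for each argument. step_arm: Moves the arm, as the interface text tells. Its arguments: {"type":"object","properties":{"commands":{"type":"string"},"newtons":{"type":"number"}},"required":["commands"]}

```bash
mkdir -p pics; cat > h.py <<'E'
from rig import *
import numpy as np, cv2
from scipy.spatial.transform import Rotation as R
def ray(c,m,uv):
    d=np.linalg.inv(m["mtx"])@np.array([uv[0],uv[1],1.]); d=np.array(m["rotation"])@d
    return np.array(m["eye"],float),d/np.linalg.norm(d)
def tri(rs):
    A=sum(np.eye(3)-np.outer(d,d) for e,d in rs);b=sum((np.eye(3)-np.outer(d,d))@e for e,d in rs)
    p=np.linalg.solve(A,b); return p,[np.linalg.norm((np.eye(3)-np.outer(d,d))@(p-e)) for e,d in rs]
def atz(r,z): e,d=r; return e+d*(z-e[2])/d[2]
def proj(m,p): q=np.array(m["mtx"])@(np.array(m["rotation"]).T@(np.array(p,float)-m["eye"])); return q[:2]/q[2]
E
python3 - <<'E'
from h import *
ims=[]
for c in("side","top"):
    im=capture(c); m=camera_model(c); print(c,np.round(m["eye"]),np.round(m["rotation"],2).tolist(),m["mtx"][0][0]);ims.append(im)
    for l in("dowel","stand","hole"):
        s=spot_point(c,l)[:2]; f=search_frame(c,l)[:2]
        print(l,[(np.round(q["xy"],1),round(q["score"],2)) for q in s],[(np.round(q["rect"],1),round(q["score"],2)) for q in f])
cv2.imwrite("pics/a.png",cv2.resize(ims[0],(800,600))[:,:,::-1]);cv2.imwrite("pics/b.png",cv2.resize(ims[1],(800,600))[:,:,::-1])
s=sense();print(s["time_s"],s["eef_pos"],s["ee_rot"],s["force"])
E
```

```text
side [474. 771. 493.] [0.01, -0.04, 0.85, -0.52] 375.95184570207704
dowel [] [(array([258.7, 257.8,  11.4,  55.2]), 0.96)]
stand [(array([254.5, 293.4]), 0.92)] [(array([259.4, 283.1,  38.5,  86.9]), 0.84)]
hole [(array([285.7, 152.6]), 0.58)] [(array([277.1, 174.6,  81.1,  67.9]), 0.76), (array([258.3, 258.6,  11.4,  57. ]), 0.44)]
top [427.   0. 991.] [0.05, -0.7, 0.71, -0.03] 430.1428540778622
dowel [(array([158.5, 207.8]), 0.76)] [(array([148.4, 205.6,  27.4,  19.3]), 0.84)]
stand [(array([174.1, 205.9]), 0.55)] [(array([170.1, 207.7,  79. ,  42.2]), 0.63)]
hole [(array([369.1, 225.6]), 0.56)] [(array([371.3, 219.4, 109.8,  97.1]), 0.63)]
0.7 [152.54296257 502.343728   211.20243116] [ 2.51297221e-06  1.46856816e-01  9.89157761e-01 -3.39657805e-06] [0.56696889 0.03313369 0.12444105]
```

View pics/a.png

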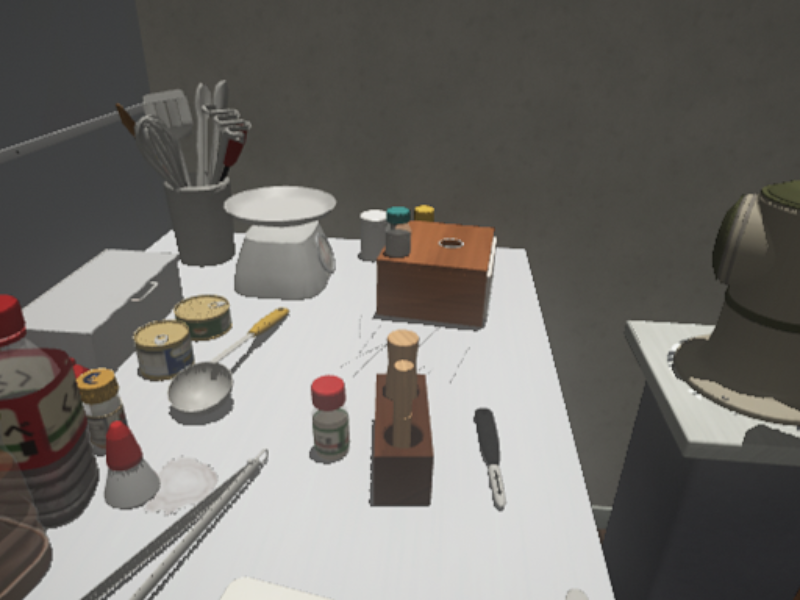

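View pics/b.png

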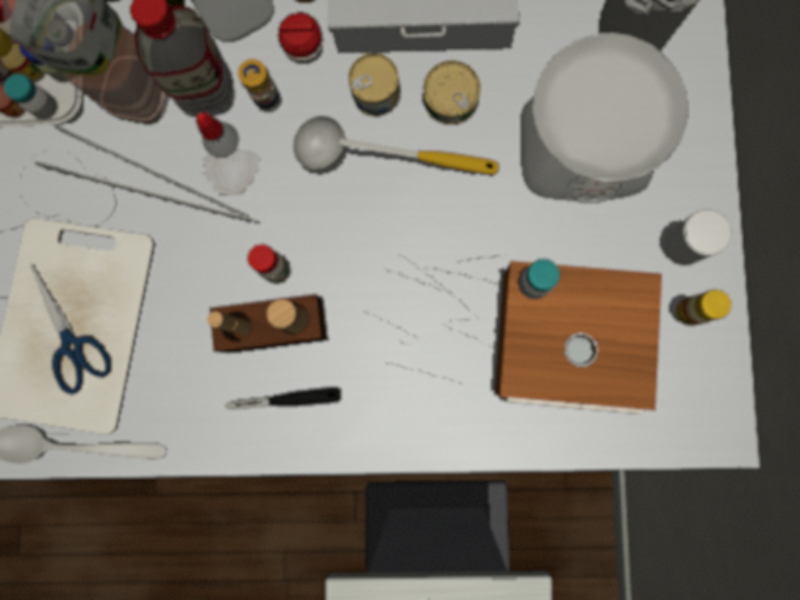

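The side view shows the dowel in the nearer (+y) socket, with its top at about (402,366), and the pestle behind it at (403,340). The hole is at (451,243). In the top view the dowel top is at (215,319), the pestle at (281,314), the hole at (581,350) and the jar at (541,277).

```bash
python3 - <<'E'
from h import *
S=camera_model("side");T=camera_model("top");k=.64
for n,a,b in(("dowel top",(402,366),(215.5,319)),("pestle top",(403,339),(281,314)),("hole",(451,243),(580,350))):
    p,e=tri([ray(0,S,np.array(a)*k),ray(0,T,np.array(b)*k)]);print(n,p.round(1),np.round(e,1))
# stand top corners in top picture at z=70
for c in((209,310),(321,296),(326,338),(214,351)): print(atz(ray(0,T,np.array(c)*k),70).round(1))
W=camera_model("wrist");s=sense();q=s["ee_rot"];r=R.from_quat([q[1],q[2],q[3],q[0]]).as_matrix()
print("tool",r.round(2).tolist());print("wrist in tool",(r.T@(W["eye"]-s["eef_pos"])).round(1),(r.T@W["rotation"]).round(2).tolist(),W["mtx"][0][0])
E
```

```text
Traceback (most recent call last):
  File "h.py", line 5, in ray
    d=np.linalg.inv(m["mtx"])@np.array([uv[0],uv[1],1.]); d=np.array(m["rotation"])@d
                                                            ~~~~~~~~~~~~~~~~~~~~~~~^~
ValueError: matmul: Input operand 1 has a mismatch in its core dimension 0, with gufunc signature (n?,k),(k,m?)->(n?,m?) (size 3 is different from 4)
```

```bash
sed -i 's/np.array(m\["rotation"\])/M(m["rotation"])/g' h.py; sed -i '3a def M(q): return R.from_quat([q[1],q[2],q[3],q[0]]).as_matrix()' h.py; python3 - <<'E'
from h import *
S=camera_model("side");T=camera_model("top");k=.64
for n,a,b in(("dowel top",(402,366),(215.5,319)),("pestle top",(403,339),(281,314)),("hole",(451,243),(580,350))):
    p,e=tri([ray(0,S,np.array(a)*k),ray(0,T,np.array(b)*k)]);print(n,p.round(1),np.round(e,1))
for c in((209,310),(321,296),(326,338),(214,351)): print(atz(ray(0,T,np.array(c)*k),70).round(1))
W=camera_model("wrist");s=sense();r=M(s["ee_rot"])
print("tool",r.round(3).tolist());print("wrist in tool",(r.T@(W["eye"]-s["eef_pos"])).round(1),(r.T@M(W["rotation"])).round(2).tolist(),W["mtx"][0][0])
E
```

```text
dowel top [509.2 270.2 158.5] [0.8 0.8]
pestle top [515.  191.4 143.1] [0.4 0.4]
hole [ 463.2 -191.6  113.1] [0.3 0.3]
[529.8 308.2  70. ]
[546.1 152.4  70. ]
[487.7 145.6  70. ]
[472.9 300.2  70. ]
tool [[-0.957, 0.291, 0.0], [0.291, 0.957, -0.0], [-0.0, -0.0, -1.0]]
wrist in tool [  70.9    0.5 -161.7] [[0.0, -0.96, -0.28], [1.0, 0.0, 0.0], [0.0, -0.28, 0.96]] 330.92008808105845
```

step_arm:
  commands: "1 -40.9 -12 -4.9 0 0 1.176;1 -40.9 -12 -4.9 0 0 1.176;1 -40.9 -12 -4.9 0 0 1.176;1 -40.9 -12 -4.9 0 0 1.176;1 -40.9 -12 -4.9 0 0 1.176;1 -40.9 -12 -4.9 0 0 1.176;1 -40.9 -12 -4.9 0 0 1.176;1 -40.9 -12 -4.9 0 0 1.176;1 -40.9 -12 -4.9 0 0 1.176;1 -40.9 -12 -4.9 0 0 1.176;1 -40.9 -12 -4.9 0 0 1.176;1 -40.9 -12 -4.9 0 0 1.176;1 -40.9 -12 -4.9 0 0 1.176;1 -40.9 -12 -4.9 0 0 1.176"
  newtons: 60

```text
time_s: 1.87
eef_pos: [508.0, 269.5, 260.1]
ee_rot: [-0.0, 0.67, 0.742, -0.0]
force: [-0.8, 0.6, 0.8]
grip_width: 1.001
grip_force: 0.0
```

```bash
python3 - <<'E'
from h import *
s=sense();m=camera_model("wrist");im=capture("wrist")
print(s["time_s"],s["eef_pos"].round(1) if hasattr(s["eef_pos"],'round') else s["eef_pos"],M(s["ee_rot"]).round(3).tolist(),s["force"])
t=trace("wrist","dowel")[:1];
for q in t:
    print(q["score"],q["rect"]); 
sp=spot_point("wrist","stand")[:1];print(sp)
np.save("w1.npy",im)
for p in((509.2,270.2,158.5),(505,266,70),(505,266,10)): print(proj(m,p).round(1))
cv2.imwrite("pics/c.png",cv2.resize(im,(800,600))[:,:,::-1])
E
```

```text
1.8667 [508.  269.5 260.1] [[-0.101, 0.995, -0.001], [0.995, 0.101, 0.0], [0.0, -0.001, -1.0]] [-0.7677113   0.62957135  0.79562242]
0.8 [259.1, 164.9, 22.7, 43.5]
[{'xy': [257.5, 174.1], 'score': 0.78}]
[258.2 179.9]
[254.1 161.8]
[254.7 151.8]
```

View pics/c.png

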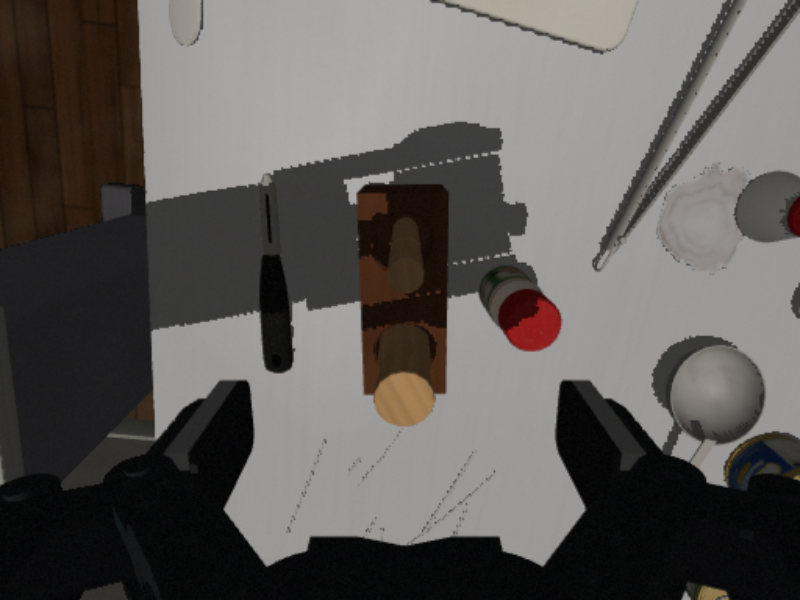

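The wrist view shows the dowel top at (406,278), within 2 px of the prediction. The pestle is at (404,400), and a red-capped bottle on the right at (530,320). I'm checking the lean and the bottle clearance.

```bash
python3 - <<'E'
from h import *
S=camera_model("side");T=camera_model("top");W=camera_model("wrist");k=.64
f=lambda m,a:ray(0,m,np.array(a)*k)
for n,a,b,c in(("dowel top",(402,366),(215.5,319),(405.5,276)),("cap",(328,384),(262,257),(530,320)),("pestle",(403,339),(281,314),(404,399))):
    p,e=tri([f(S,a),f(T,b),f(W,c)]);print(n,p.round(1),np.round(e,1))
for c in((359,185),(448,185),(447,393),(364,394)): print(atz(f(W,c),70).round(1))
print(W["eye"])
im=capture("wrist");q=trace("wrist","dowel")[0];print(q["rect"])
ys,xs=np.nonzero(q["mask"])
for r in range(ys.min(),ys.max()+1,5): x=xs[ys==r];print(r,x.min(),x.max(),end=' | ')
c=im[110:260,190:330];cv2.imwrite("pics/d.png",cv2.convertScaleAbs(cv2.resize(c,None,fx=4,fy=4,interpolation=2)[:,:,::-1],alpha=2.2))
E
```

```text
dowel top [509.5 271.4 158.3] [1.1 1.5 1.6]
cap [597.4 230.9  97.8] [2.6 2.9 4.6]
pestle [515.9 192.  142.7] [0.8 1.3 1.9]
[475.3 309.5  70. ]
[534.5 315.6  70. ]
[553.3 162.7  70. ]
[491.1 155.5  70. ]
[502.16280681 341.58332341 422.07019329]
[259.2, 164.1, 21.4, 47.4]
139 256 261 | 144 252 266 | 149 251 267 | 154 250 268 | 159 249 268 | 164 248 269 | 169 248 270 | 174 247 270 | 179 247 270 | 184 250 267 |
```

View pics/d.png

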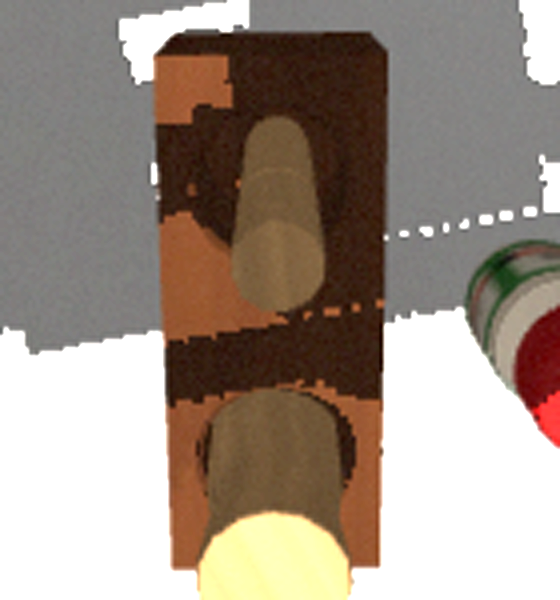

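The dowel top is at about (509.5, 271, 158), close to vertical. The bottle is clear of the fingers, so I can descend and grip.

step_arm:
  commands: "1 0.2 0.1 3.5 0 0 0;1 0.2 0.1 7 0 0 0;1 0.2 0.1 10 0 0 0;1 0.2 0.1 12 0 0 0;1 0.2 0.1 13.2 0 0 0;1 0.2 0.1 13.2 0 0 0;0 0.2 0.1 13.2 0 0 0;0 0.2 0.1 13.2 0 0 0;0 0.2 0.1 13.2 0 0 0;0 0.2 0.1 13.2 0 0 0;0 0.2 0.1 13.2 0 0 0;0 0.2 0.1 13.2 0 0 0;0 0.2 0.1 13.2 0 0 0;0 0.2 0.1 13.2 0 0 0"
  newtons: 60

```text
time_s: 3.28
eef_pos: [510.2, 270.9, 129.0]
ee_rot: [0.0, 0.671, 0.742, 0.001]
force: [-0.4, -1.0, 6.1]
grip_width: 0.197
grip_force: 58.7
```

step_arm:
  commands: "0 0 0 -2 0 0 0;0 0 0 -5.5 0 0 0;0 0 0 -9 0 0 0;0 0 0 -12 0 0 0;0 0 0 -14 0 0 0;0 0 0 -14 0 0 0;0 0 0 -14 0 0 0"

```text
time_s: 3.87
eef_pos: [509.9, 270.8, 268.3]
ee_rot: [0.0, 0.671, 0.742, 0.0]
force: [0.3, 0.2, -2.4]
grip_width: 0.197
grip_force: 58.9
```

```bash
python3 - <<'E'
from h import *
s=sense();print(s["time_s"],np.round(s["eef_pos"],1),s["grip_width"],np.round(s["force"],1))
W=camera_model("wrist");w=capture("wrist");a=capture("side");t=capture("top")
for c in("side","top","wrist"): print(c,[(q["xy"],round(q["score"],2)) for q in spot_point(c,"dowel")[:1]],[(np.round(q["rect"],1),round(q["score"],2)) for q in search_frame(c,"dowel")[:1]])
S=camera_model("side");T=camera_model("top")
p=np.array(s["eef_pos"])
for z in(-118,0): print(proj(S,p+[0,0,z]).round(1),proj(T,p+[0,0,z]).round(1),proj(W,p+[0,0,z]).round(1))
print("rim",proj(W,(509.5,271,70)).round(1))
x=cv2.resize(a[120:330,190:330],(400,600));y=cv2.convertScaleAbs(cv2.resize(w[60:330,166:346],(400,600)),alpha=1.8)
cv2.imwrite("pics/e.png",np.hstack([x,y])[:,:,::-1])
E
```

```text
3.8667 [509.9 270.8 268.3] 0.19715109695057967 [ 0.3  0.2 -2.4]
side [] [(array([259.6, 196.4,  17.1,  91.9]), 0.97)]
top [([140.4, 203.2], 0.92)] [(array([125.2, 199.6,  39.7,  24.9]), 0.64)]
wrist [([257.8, 176.6], 0.7)] [(array([260.6, 217.4,  38.8, 109.8]), 0.73)]
[257.2 238.7] [139.  203.8] [256.7 175.6]
[259.2 171.6] [116.9 197.4] [255.7 231.2]
rim [256.6 157.2]
```

View pics/e.png

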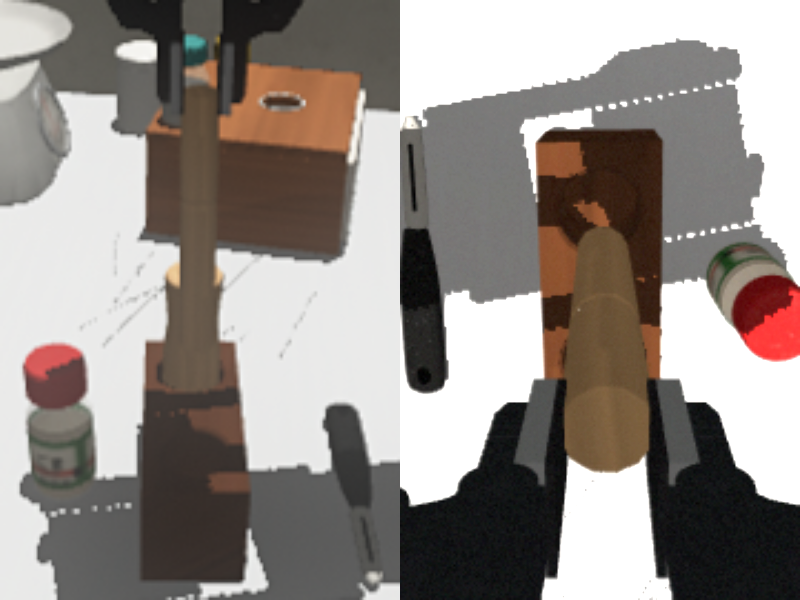

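The dowel hangs vertical, its bottom within 1 mm of prediction, and the socket below it is empty with its rim at about crop (600,205). I'm carrying it over the hole.

step_arm:
  commands: "0 -2 -0.4 0 0 0 0;0 -6 -1.2 0 0 0 0;0 -10 -2 0 0 0 0;0 -14 -2.9 0 0 0 0;0 -18 -3.7 0 0 0 0;0 -22 -4.5 0 0 0 0;0 -26 -5.3 0 0 0 0;0 -30 -6.1 0 0 0 0;0 -34 -7 0 0 0 0;0 -38 -7.8 0 0 0 0;0 -41.5 -8.5 0 0 0 0;0 -44 -9 0 0 0 0;0 -45.5 -9.3 0 0 0 0;0 -45.5 -9.3 0 0 0 0;0 -45.5 -9.3 0 0 0 0"

```text
time_s: 5.57
eef_pos: [462.6, -191.4, 268.0]
ee_rot: [-0.0, 0.671, 0.741, 0.0]
force: [0.1, 1.2, -0.2]
grip_width: 0.202
grip_force: 58.9
```

```bash
python3 - <<'E'
from h import *
s=sense();p=np.array(s["eef_pos"]);print(s["time_s"],p.round(1),s["grip_width"],np.round(s["force"],1),M(s["ee_rot"]).round(3).tolist())
W=camera_model("wrist");w=capture("wrist");a=capture("side");S=camera_model("side");T=camera_model("top")
h={}
for c,m in(("side",S),("wrist",W)):
    q=spot_point(c,"hole")[:2];print(c,[(np.round(i["xy"],1),round(i["score"],2),atz(ray(0,m,i["xy"]),110).round(1)) for i in q])
print("pred hole",proj(S,(463.2,-191.6,110)).round(1),proj(W,(463.2,-191.6,110)).round(1),"tip",proj(S,p-[0,0,119]).round(1),proj(W,p-[0,0,119]).round(1))
x=cv2.resize(a[90:210,220:340],(400,400));y=cv2.convertScaleAbs(cv2.resize(w[60:260,156:356],(400,400)),alpha=1.3)
cv2.imwrite("pics/f.png",np.hstack([x,y])[:,:,::-1])
E
```

```text
5.5667 [ 462.6 -191.4  268. ] 0.20211638543783836 [ 0.1  1.2 -0.2] [[-0.099, 0.995, -0.0], [0.995, 0.099, 0.0], [0.001, -0.0, -1.0]]
side [(array([286.3, 153.2]), 0.91, array([ 470.1, -215.9,  110. ]))]
wrist [(array([262.6, 164.3]), 0.81, array([ 468. , -189.6,  110. ]))]
pred hole [288.7 156.6] [257.6 165.8] tip [289.8 143.1] [256.8 175.3]
```

View pics/f.png

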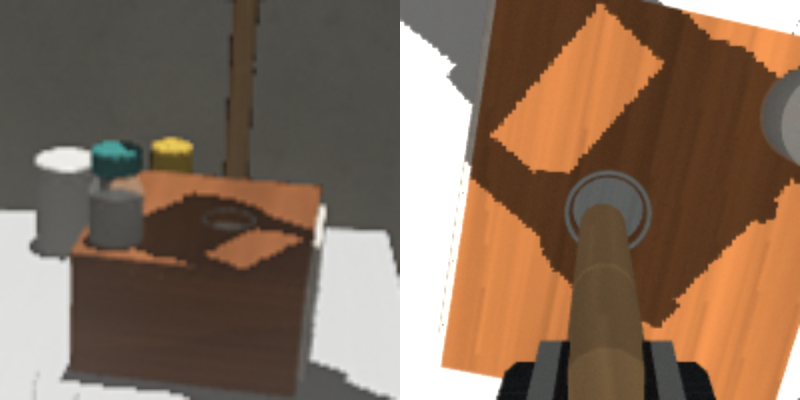

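In the wrist view the eyelet centre is at about crop (608,211), 2–3 mm toward +x of the dowel tip, and the side view agrees. I'm correcting by 3.5 mm and entering the mouth gently.

step_arm:
  commands: "0 0 0.35 0 0 0 0;0 0 0.35 1.5 0 0 0;0 0 0.35 3 0 0 0;0 0 0.35 3.6 0 0 0;0 0 0.35 4.2 0 0 0;0 0 0.35 4.7 0 0 0;0 0 0.35 5 0 0 0;0 0 0.35 5 0 0 0"

```text
time_s: 6.43
eef_pos: [466.2, -190.8, 218.0]
ee_rot: [-0.0, 0.671, 0.742, -0.0]
force: [-0.3, 0.3, 0.0]
grip_width: 0.195
grip_force: 58.9
```

In the hole, with no contact. Pressing down 2.1 cm more.

step_arm:
  commands: "0 0 0 0.4 0 0 0;0 0 0 0.8 0 0 0;0 0 0 1.2 0 0 0;0 0 0 1.6 0 0 0;0 0 0 1.9 0 0 0;0 0 0 2.1 0 0 0;0 0 0 2.1 0 0 0;0 0 0 2.1 0 0 0;0 0 0 2.1 0 0 0"

```text
time_s: 7.18
eef_pos: [466.7, -191.3, 198.2]
ee_rot: [0.001, 0.671, 0.742, 0.0]
force: [-0.1, -0.1, 6.3]
grip_width: 0.196
grip_force: 59.7
```

```bash
python3 - <<'E'
from h import *
s=sense();print(s["time_s"],np.round(s["eef_pos"],1),s["grip_width"],np.round(s["force"],1))
t=capture("top");a=capture("side")
q=search_frame("top","drawer")[:1];print(q)
x=cv2.resize(a[90:210,220:340],(400,400));y=cv2.resize(t[150:300,300:450],(400,400))
cv2.imwrite("pics/g.png",np.hstack([x,y])[:,:,::-1])
E
```

```text
7.1833 [ 466.7 -191.3  198.2] 0.19610369128379548 [-0.1 -0.1  6.3]
[{'rect': [333.5, 269.9, 24.3, 30.5], 'score': 0.82}]
```

View pics/g.png

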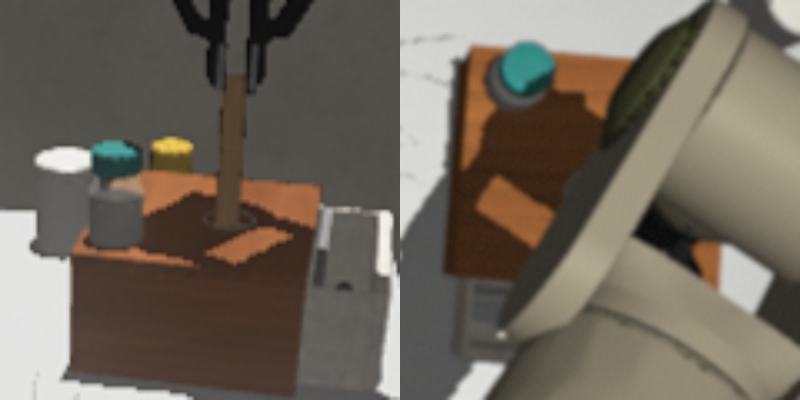

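The drawer has sprung out: its grey body shows at the right of the box in the side view. I'll lift out and carry the dowel back.

step_arm:
  commands: "0 0 0 -1.5 0 0 0;0 0 0 -4 0 0 0;0 0 0 -6 0 0 0;0 0 0 -7.1 0 0 0;0 0 0 -7.1 0 0 0;0 2 0.4 -7.1 0 0 0;0 6 1.2 -7.1 0 0 0;0 10 2 -7.1 0 0 0;0 14 2.8 -7.1 0 0 0;0 18 3.6 -7.1 0 0 0;0 22 4.4 -7.1 0 0 0;0 26 5.1 -7.1 0 0 0;0 30 5.9 -7.1 0 0 0;0 34 6.7 -7.1 0 0 0;0 38 7.5 -7.1 0 0 0;0 41.5 8.2 -7.1 0 0 0;0 44 8.7 -7.1 0 0 0;0 45.6 8.95 -7.1 0 0 0;0 45.6 8.95 -7.1 0 0 0;0 45.6 8.95 -7.1 0 0 0"

```text
time_s: 9.0
eef_pos: [509.4, 272.0, 266.8]
ee_rot: [-0.0, 0.67, 0.742, -0.001]
force: [0.2, -0.3, -1.2]
grip_width: 0.199
grip_force: 58.9
```

```bash
python3 - <<'E'
from h import *
s=sense();p=np.array(s["eef_pos"]);print(s["time_s"],p.round(1),s["grip_width"],np.round(s["force"],1))
W=camera_model("wrist");w=capture("wrist")
print("tip",proj(W,p-[0,0,119]).round(1),"rim pred",proj(W,[509.5,271,70]).round(1))
q=search_frame("wrist","dowel")[:1];print(q)
y=cv2.convertScaleAbs(cv2.resize(w[90:240,181:331],(600,600),interpolation=2),alpha=2.5)
cv2.imwrite("pics/i.png",y[:,:,::-1])
E
```

```text
9.0 [509.4 272.  266.8] 0.19854828934157867 [ 0.2 -0.3 -1.2]
tip [257.  175.2] rim pred [257.5 158.4]
[{'rect': [258.7, 216.7, 39.0, 107.4], 'score': 0.94}]
```

View pics/i.png

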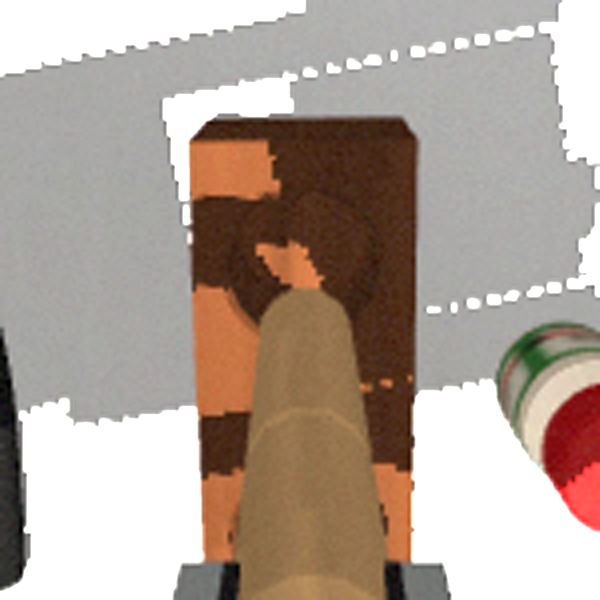

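The rim is centred at about (304,263) in the crop, which puts the socket about 3 mm toward +y of my estimate. I'm shifting 2 mm and lowering.

step_arm:
  commands: "0 0.2 0 2 0 0 0;0 0.2 0 5 0 0 0;0 0.2 0 7 0 0 0;0 0.2 0 8.5 0 0 0;0 0.2 0 9.5 0 0 0;0 0.2 0 10.5 0 0 0;0 0.2 0 10.5 0 0 0"

```text
time_s: 9.68
eef_pos: [509.1, 273.0, 161.7]
ee_rot: [-0.001, 0.671, 0.741, -0.001]
force: [0.1, -0.1, -0.2]
grip_width: 0.195
grip_force: 58.9
```

step_arm:
  commands: "0 0 0 1 0 0 0;0 0 0 2 0 0 0;0 0 0 2.6 0 0 0;0 0 0 3 0 0 0;0 0 0 3.1 0 0 0;0 0 0 3.1 0 0 0"

```text
time_s: 10.18
eef_pos: [509.5, 273.8, 132.0]
ee_rot: [-0.0, 0.671, 0.742, -0.0]
force: [0.4, -0.1, -0.6]
grip_width: 0.2
grip_force: 58.9
```

step_arm:
  commands: "0 0 0 0.1 0 0 0;0 0 0 0.2 0 0 0;0 0 0 0.25 0 0 0;0 0 0 0.25 0 0 0"

```text
time_s: 10.52
eef_pos: [509.6, 273.8, 129.8]
ee_rot: [0.0, 0.671, 0.742, 0.0]
force: [0.7, -0.2, 0.1]
grip_width: 0.198
grip_force: 58.9
```

step_arm:
  commands: "0.25 0 0 0.05 0 0 0;0.3 0 0 0.05 0 0 0;0.4 0 0 0.05 0 0 0;0.6 0 0 0.05 0 0 0;0.8 0 0 0.05 0 0 0;1 0 0 0.05 0 0 0;1 0 0 0.05 0 0 0;1 0 0 0.05 0 0 0;1 0 0 -1 0 0 0;1 0 0 -4 0 0 0;1 0 0 -8 0 0 0;1 0 0 -12 0 0 0;1 0 0 -14 0 0 0;1 0 0 -14 0 0 0"

```text
time_s: 11.68
eef_pos: [510.9, 274.3, 275.9]
ee_rot: [0.003, 0.671, 0.742, 0.004]
force: [-0.9, 0.5, -0.0]
grip_width: 1.002
grip_force: 0.0
```

```bash
python3 - <<'E'
from h import *
s=sense();print(s["time_s"],np.round(s["eef_pos"],1),s["grip_width"],np.round(s["force"],1))
t=capture("wrist");a=capture("side")
x=cv2.resize(a[90:330,200:360],(400,600));y=cv2.convertScaleAbs(cv2.resize(t[90:315,181:331],(400,600)),alpha=1.6)
cv2.imwrite("pics/j.png",np.hstack([x,y])[:,:,::-1])
E
```

```text
11.6833 [510.9 274.3 275.9] 1.0017124091518639 [-0.9  0.5 -0. ]
```

View pics/j.png

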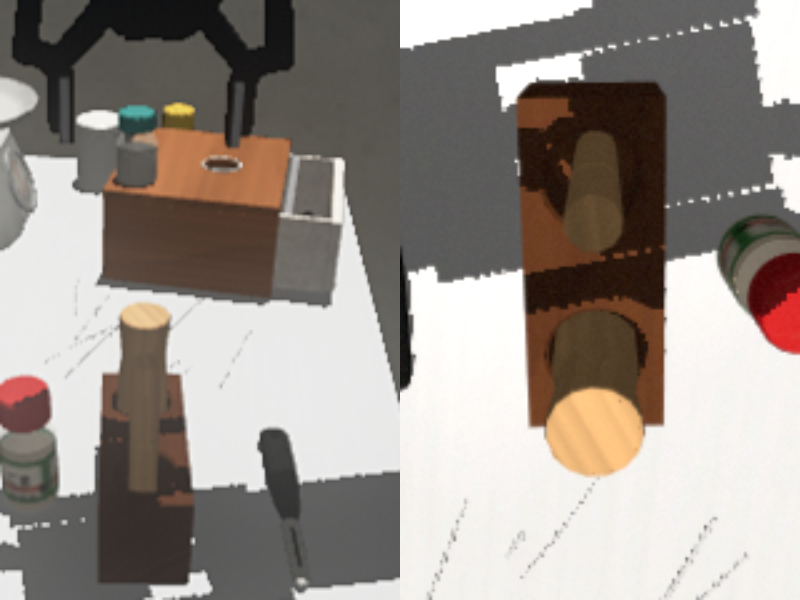

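The dowel stands upright in its socket, the drawer is open, the jar is in place and the arm is clear. Handing in.

```bash
python3 -c "
from rig import *
print(finish_job())"
```

```text
the job is handed in; nothing more can be done
None
```

The dowel released the drawer and is standing back in its socket, the drawer is open, and the job was handed in at about 12 s; no verdict was returned.

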